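Close and hold a sprung chip holder

ROBOT

A 6-joint arm with a two-finger parallel gripper is mounted at the origin on the work surface. World frame = base frame: x ahead of the robot, y to its left, z up, the work surface at z = 0. Lengths are in mm, angles in rad, forces in N, time in s.
With the tool pointing down it reaches from about 400 to 825 mm from the base axis. Payload 7 kg.
Tool frame: the origin (TCP) lies at the very end of the fingers, on their centre line; the grasp point (between the pads) lies 19 mm behind it; z points along the fingers, y is the direction in which the jaws open and shut (so a half turn about z gives the same grasp; the last joint's range is limited). The gripper opens to 88 mm and grips with 3 to 60 N. Pads are 19 mm wide; open, the fingers measure 130 mm over their backs; the gripper's body (78 mm by 193 mm) begins 47 mm behind the grasp point.
Start: joints at [1.567, 0.359, 0.012, 0, -1.224, -0.288], TCP at [194.191, 646.44, 226.561] pointing down, gripper open.
Joint ranges: [-3.07, 3.07], [-1.43, 2.12], [-1.02, 1.25], [-3.03, 1.67], [-3.05, -0], [-3.03, 3.03]. Speed limits (rad/s): [2.39, 2.39, 3.01, 3.14, 3.14, 3.14].

INTERFACE

Orientations are given as a unit quaternion [x, y, z, w].
In Python, from plant import bot gives the robot as it stands. Calls block until the motion is done:
- bot.move_ptp(position, orientation): joint-space move of the TCP to a pose.
- bot.line_to(position, velocity=150, ori=None): straight line of the TCP; ori=None keeps the orientation; velocity is the mean speed in mm/s.
- bot.move_joints(angles): joint-space move.
- bot.move_gripper(opening, force=None): finger opening in mm; force is the grip in N (None keeps the last); returns when the fingers have stopped.
- bot.pause(seconds).
- bot.solve_ik(position, orientation): joint angles nearest the present ones, or None.
- bot.read_state(): the state.
- bot.camera(name): name is "scene" or "top" or "wrist"; returns the picture (420x560x3 uint8, red, green, blue); there is no depth.
- bot.get_calibration(name): a dict with "fx", "fy", "cx", "cy" (pixels), "view" (4x4, takes a point from world to camera coordinates); the wrist camera has in their place "T_tool_cam" (4x4, takes a point from camera to tool coordinates, whose origin is the TCP and whose axes are the flange's). Camera axes: x right, y up, looking along -z (the intrinsics and any distortion apply to the point x, -y, -z); pixel columns grow to the right and rows downward; lengths in mm; the calibration is good to about 2 mm. A picture is of the moment at which its call begins: read the wrist's pose just before it. get_calibration takes no time and is no camera call.
A pose or a line that the arm cannot do raises bot.Unreachable and nothing moves.
- bot.close_job(): hands the job in, once; it reports no verdict.
The state is a dict: "t": time; "joint_pos": joint angles; "qvel": joint speeds; "tau": joint torques, N m; "tcp_pos": TCP position; "eef_rot": TCP orientation; "contact_force": force on the tool from outside, world axes, zero at the start; "moment": the same for the moment, N m; "width": finger opening in mm.
Only numpy, scipy, OpenCV 4.12 (cv2) and the standard library are available. Lean on these libraries where they do the work, as an engineer would, in place of code of your own. Each camera call takes 0.05 s, during which the arm holds its last target.

TASK

Pick up the longer of the two covers by its rib and fit it onto the two dowels of the chip holder, thick dowel in the large hole. Press it down against the sprung lifter until it sits flush on the holder's rim all round, keep it pressed shut for at least two seconds, and finish while you are still holding it shut: do not let go. Leave everything else on the bench where it is.

Things in the scene. Friction and masses are not known exactly. Their poses are not given: they have to be found in the camera images.
- base: The chip holder's lower half, fixed to the bench. Origin: centre of its underside, on the bench; z up. Black foot 100 (x) x 140 (y) x 10 mm, on it an aluminium block 68 (x) x 104 (y) mm whose flat top rim is 35 mm above the bench. A recess in it holds the lifter. A steel hose stub (8 mm thick, 14 mm long) sticks out of its +y end, the thick dowel's end.
- dowel_thick (a point): Foot of the thick steel dowel, on the rim at holder x = 0, y = +38 mm. 12 mm diameter, stands 22 mm above the rim: straight for 13 mm, then a cone to a blunt 4 mm tip.
- dowel_thin (a point): Foot of the thin steel dowel, on the rim at holder x = 0, y = -38 mm. 8 mm diameter, same height and shape as the thick one.
- base_rim (a point): The centre of the holder's rim plane: midway between the dowels, 35 mm above the bench; axes as base.
- lifter (a joint): The grey sprung plate (40 x 52 mm) in the holder's recess. 0 = fully up, its top 8 mm above the rim; value in m grows as it is pushed down; 0.008 = level with the rim. It takes 5 N to start it and 13 N at 0.008 (1000 N/m); the cover's own weight does not push it down, and it pushes the cover back up when the pressing stops.
- cover: The long cover, to be fitted; loose, about 0.24 kg, lying right way up. Origin: centre of its underside; z up. Aluminium plate 64 (x) x 104 (y) x 12 mm; through holes at x = 0: 14.5 mm wide at y = +38 mm, 10.5 mm at y = -38 mm. Black rib 16 (x) x 48 (y) mm, from the plate's centre to 48 mm above the underside. Steel hose stub (8 x 14 mm) on its +y end, the large hole's end.
- cover_grip (a point): Middle of the long cover's rib, where to grip it (across its 16 mm, its x): 30 mm above the cover's underside, 18 mm above the plate's top; axes as cover. Shut, the underside lies on the rim and the axes match the holder's, x to x and y to y: this point is then 30 mm above base_rim (38 mm when only resting on the raised lifter).
- small_cover_grip (a point): Bystander: the middle of the rib, 30 mm above the underside, of the shorter cover, of the same kind but for another holder: plate 64 x 76 x 12 mm, rib 16 x 32 mm, two equal 10.5 mm holes 54 mm apart; it does not fit. It may lie where the long cover might be expected.
- dish: Bystander: small clear culture dish, 37 mm diameter, 12 mm high. Origin: centre of its underside.
- vial: Bystander: amber vial with black cap, 24 mm diameter, 45 mm high. Origin: centre of its underside.
- beaker: Bystander: glass beaker, 68 mm diameter, 90 mm high. Origin: centre of its underside.
- reagent: Bystander: glass bottle with a blue cap, 64 mm diameter, 130 mm high. Origin: centre of its underside.
- spatula: Bystander: narrow steel spatula, 172 mm long and 5 mm thick, lying flat on the bench. Origin: in its middle, on the bench.
Not all that is in view belongs to the job. Leave any pink or yellow look-alike of the cover alone.

How it is judged (in metres and radians):
On the way, in this order (a step that is already met when the one before it is completed fails the run):
1. the long cover is lifted clear of the bench by the robot (height (world z) of cover_grip above 0.06 m and contact force between any of the fingers, the arm and cover above 0.5 N), for 0.1 s.
2. the long cover is on both dowels and pressed flush onto the rim, and kept so for 2 s (z of cover_grip in the frame of base_rim below 0.0318 m and horizontal distance between cover_grip and base_rim below 0.004 m and angle between cover's own z axis and vertical below 0.06 rad and angle between the y axis of cover and the y axis of base, either way round below 0.08 rad and value of joint lifter above 0.006 m and contact force between any of the fingers, the arm and cover above 3 N), for 2 s.
At the end, for the whole second after the job is handed in: The robot still presses the long cover (more than 3 N) flush on the holder's rim: within 1.8 mm of its shut height, within 4 mm of the holder's centre, level and in line with the holder (tilt under 0.06 rad, turn under 0.08 rad), lifter pushed at least 6 mm down (all of step 2); the arm keeps its last pose, push and grip.
It fails at once if a bystander is moved by more than 30 mm (distance of any of small_cover_grip, dish, vial, beaker, reagent, spatula from where it was at the start of the episode above 0.03 m).
It also fails if it takes over 51 s, if anything falls off the work surface, if the arm or the gripper's body presses on something with over 40 N, if the wrist force passes 120 N, or if a joint passes its speed limit or range.

## Working session

There is one attempt and no reset: what is moved stays moved. The work goes in short steps, each a Python script; the robot and the scene stay as the last script left them, time stands still between calls to the robot, and variables do not carry over. Pictures are saved under pics/ and viewed, and the job is handed in when it is done.

```bash
ls; mkdir -p pics; python3 - <<'E'
from plant import bot
import cv2,json
for n in ["scene","top","wrist"]:
    im=bot.camera(n); cv2.imwrite(f"pics/a_{n}.png",im[:,:,::-1])
    print(n,{k:(v if not hasattr(v,'tolist') else v.tolist()) for k,v in bot.get_calibration(n).items()})
s=bot.read_state();print(s)
E
```

```text
pics
scene {'fx': 508.06896447109006, 'fy': 508.06896447109006, 'cx': 281.3946112953294, 'cy': 212.28176921579643, 'view': [[0.11112578442617967, 0.9936658899470163, -0.016708057680960186, -163.49541363667888], [-0.5832685218142891, 0.07882300625968734, 0.8084458950014898, 296.52390114973275], [0.8046420890658408, -0.08009390014220391, 0.5883333032081136, -1893.4940310073634], [0.0, 0.0, 0.0, 1.0]]}
top {'fx': 385.888365259787, 'fy': 385.888365259787, 'cx': 282.32962431143915, 'cy': 207.60752256897098, 'view': [[-0.019440637909408847, -0.9997169549479921, 0.013713919468554948, 107.76778518622908], [0.9947378111826273, -0.017960141348147694, 0.1008668445345165, -648.0969617826717], [-0.10059199074116695, 0.015602670036545344, 0.9948054121718778, -870.9724535024478], [0.0, 0.0, 0.0, 1.0]]}
wrist {'fx': 292.2559712229073, 'fy': 292.2559712229073, 'cx': 281.70610821962276, 'cy': 209.28784750010152, 'T_tool_cam': [[-0.0013982881300170734, 0.9562206646604244, 0.29264327305899684, 78.96708222465443], [0.9999987483959046, 0.0011204380285568206, 0.0011170609873218929, 1.003020124800913], [0.0007402681478264873, 0.29264446875859673, -0.9562210345459197, -157.5328412894614], [0.0, 0.0, 0.0, 1.0]]}
{'t': 0.15, 'joint_pos': array([ 1.56711864e+00,  3.59256362e-01,  1.12430170e-02, -2.60161850e-04,
       -1.22409306e+00, -2.88111706e-01]), 'qvel': array([ 0.0002952 , -0.0013164 ,  0.00377381,  0.00213812, -0.00167547,
       -0.00080489]), 'tau': array([-1.00205903e-03, -5.83274996e+01,  2.93291974e+01,  7.00124547e+00,
        8.76948674e-03, -1.12869270e-04]), 'tcp_pos': array([194.08493803, 646.09588112, 225.80346357]), 'eef_rot': array([ 9.89369575e-01, -1.45421457e-01, -2.82331459e-05,  6.65761524e-04]), 'contact_force': array([ 0.62446677, -0.23464466,  0.66313527]), 'moment': array([-0.02261214,  0.02210924,  0.011556  ]), 'width': 87.57752984498542}
```

View pics/a_scene.png

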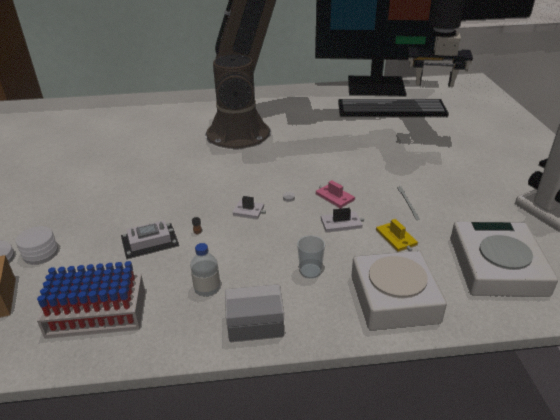

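View pics/a_top.png

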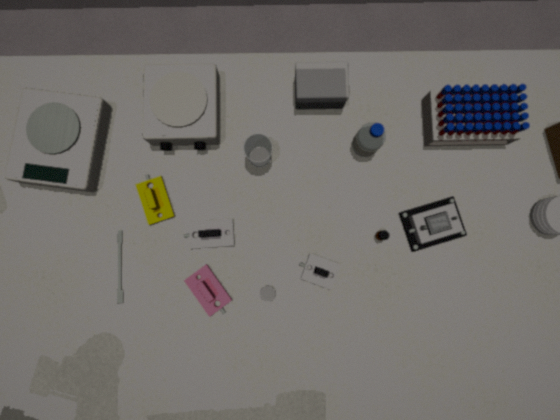

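View pics/a_wrist.png

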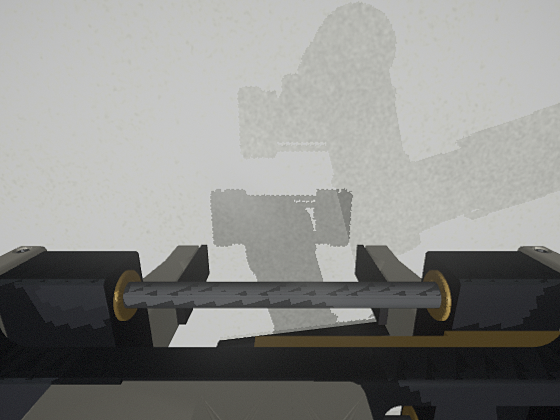

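```bash
cat > h.py <<'E'
import numpy as np, cv2
from plant import bot
from scipy.spatial.transform import Rotation as R
def ray(n,uv,T=None):
    c=bot.get_calibration(n)
    d=np.array([(uv[0]-c['cx'])/c['fx'],-(uv[1]-c['cy'])/c['fy'],-1.])
    M=np.linalg.inv(np.array(c['view'])) if T is None else T@np.array(c['T_tool_cam'])
    return M[:3,3],M[:3,:3]@d
def toz(n,uv,z,T=None):
    o,d=ray(n,uv,T); return o+d*(z-o[2])/d[2]
def tool(s):
    T=np.eye(4);T[:3,:3]=R.from_quat(s['eef_rot']).as_matrix();T[:3,3]=s['tcp_pos'];return T
def snap(name):
    s=bot.read_state();im=bot.camera('wrist')[:,:,::-1].copy();cv2.imwrite(f'pics/{name}.png',im);return tool(s),im
def down(phi): # tool y axis at angle phi in world xy, z down
    y=np.array([np.cos(phi),np.sin(phi),0]);z=np.array([0,0,-1.]);x=np.cross(y,z)
    return R.from_matrix(np.c_[x,y,z]).as_quat()
E
python3 - <<'E'
from h import *
im=cv2.imread('pics/a_top.png')
a=cv2.resize(im[170:320,130:350],None,fx=3.6,fy=3.6,interpolation=cv2.INTER_CUBIC);cv2.imwrite('pics/b1.png',a)
a=cv2.resize(im[180:270,380:480],None,fx=6,fy=6,interpolation=cv2.INTER_CUBIC);cv2.imwrite('pics/b2.png',a)
for n,uv,z in [('long rib',(210,234),48),('hold',(433,224),35),('short',(320,272),48),('dish',(268,293),10),('beaker',(259,150),80),('reagent',(372,135),120),('vial',(383,235),45),('pink',(208,288),40),('yel',(154,200),40)]: print(n,toz('top',uv,z).round())
E
```

```text
long rib [591. 262.  48.]
hold [ 605. -255.   35.]
short [500.  13.  48.]
dish [452. 133.  10.]
beaker [776. 146.  80.]
reagent [ 795. -100.  120.]
vial [ 581. -134.   45.]
pink [469. 268.  40.]
yel [672. 392.  40.]
```

View pics/b1.png

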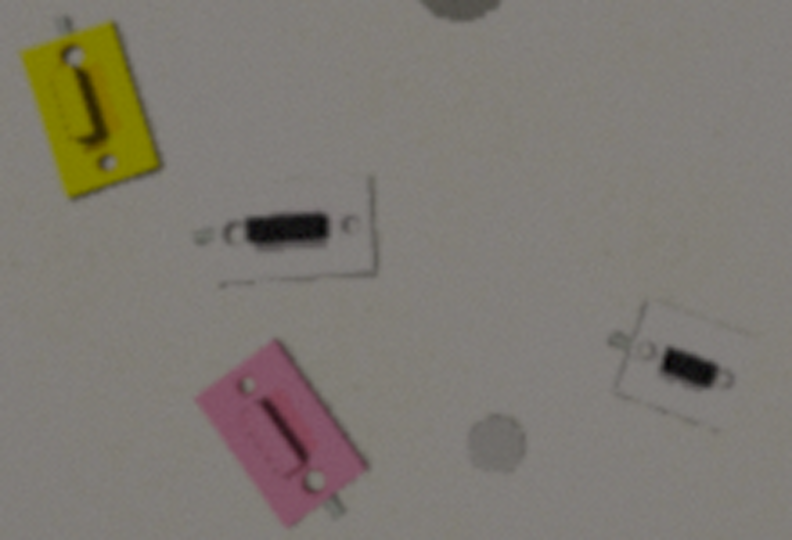

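View pics/b2.png

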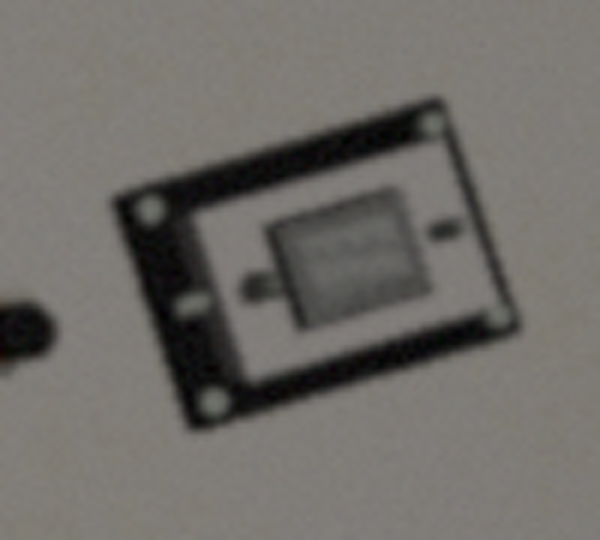

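Candidates for the long cover in the top image:
- (210,234): silver, with a long black rib, unequal holes, and the stub at the left.
- (320,272): silver, but short with equal holes.
- (208,290): pink look-alike.
- (155,200): yellow look-alike.

I choose (210,234). The holder is at (433,224), with its stub and thick dowel on the left. Next I'll check the choice up close.

```bash
python3 - <<'E'
from h import *
def ang(a,b):
    d=(b-a)[:2]; return np.arctan2(-d[0],d[1])  # yaw of frame whose y axis is d
c=lambda u,v:(130+u/3.6,170+v/3.6)
L=toz('top',c(236,233),12);S=toz('top',c(350,224),12)
print('cover',L,S,(L+S)/2,ang(S,L))
h=lambda u,v:(380+u/6,180+v/6)
k=toz('top',h(268,284),35+10);n=toz('top',h(445,230),35+10)
print('hold',k,n,(k+n)/2,ang(n,k))
yc,yh=ang(S,L),ang(n,k)
for f in (0,np.pi):
  print(bot.solve_ik([*((L+S)/2)[:2],200],down(yc+f)),bot.solve_ik([*((k+n)/2)[:2],200],down(yh+f)))
f=0
g=(L+S)/2
try:
  bot.move_ptp([g[0],g[1],200],down(yc))
except Exception as e: print(repr(e))
print(bot.read_state()['t'],bot.read_state()['tcp_pos']); snap('c1')
E
```

```text
cover [591.21339933 302.00759002  12.        ] [595.70918709 227.14287689  12.        ] [593.46129321 264.57523346  12.        ] 0.05998012827852788
hold [ 597.05287869 -231.52385114   45.        ] [ 616.57180774 -301.3106999    45.        ] [ 606.81234322 -266.41727552   45.        ] 0.27272447737657807
[ 0.7190171   0.33448733 -0.085465    0.         -1.150844    2.48255568] [-0.12009226  0.35514442 -0.05490648  0.         -1.16074543 -2.74877591]
[ 0.7190171   0.33448733 -0.085465    0.         -1.150844   -0.65903697] [-0.12009226  0.35514442 -0.05490648  0.         -1.16074543  0.39281674]
2.5083 [593.33580564 265.00239285 200.0128669 ]
```

View pics/c1.png

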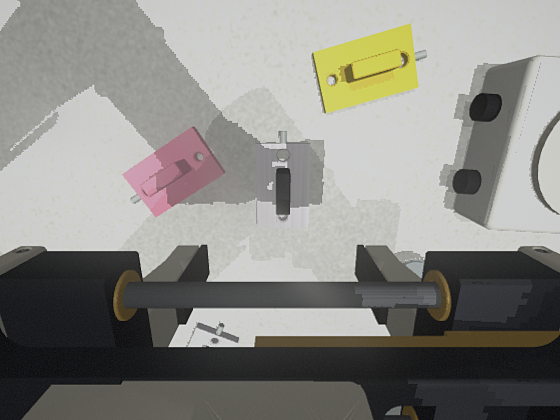

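```bash
python3 - <<'E'
from h import *
s=bot.read_state();g=[593.4,264.6]
bot.move_ptp([g[0],g[1]+75,210],down(0.06+np.pi))
T,im=snap('c2');np.save('T_c2.npy',T);print(bot.read_state()['t'],bot.read_state()['joint_pos'].round(2))
cv2.imwrite('pics/c2z.png',cv2.resize(im[120:280,180:380],None,fx=4,fy=3.75,interpolation=cv2.INTER_CUBIC))
E
```

```text
5.325 [ 0.8   0.38  0.01  0.   -1.2  -0.74]
```

View pics/c2.png

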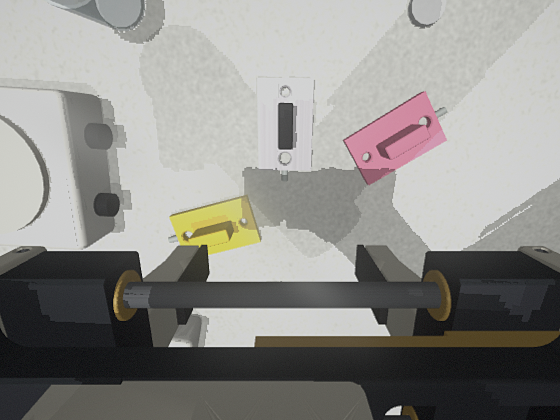

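```bash
python3 - <<'E'
import cv2
im=cv2.imread('pics/c1.png');cv2.imwrite('pics/c1z.png',cv2.resize(im[120:235,240:340],None,fx=5,fy=5,interpolation=cv2.INTER_CUBIC))
E
```

```text
(no output)
```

View pics/c1z.png

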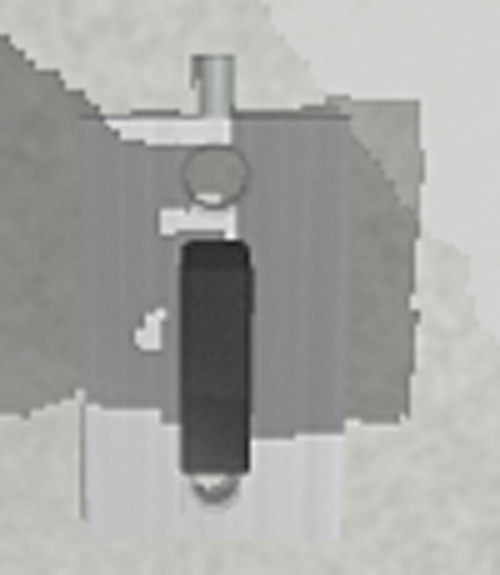

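The close view confirms the choice. It shows a silver plate and long black rib, with the large hole at (285,158) beside the stub at (285,176) and the small hole at (285,90). Next I'll measure it.

```bash
python3 - <<'E'
import cv2
im=cv2.imread('pics/c2.png');cv2.imwrite('pics/c2z.png',cv2.resize(im[70:190,240:330],None,fx=5,fy=5,interpolation=cv2.INTER_CUBIC))
E
python3 - <<'E'
from h import *
T=np.load('T_c2.npy');im=cv2.imread('pics/c2.png')
m=(cv2.cvtColor(im,cv2.COLOR_BGR2GRAY)<70).astype(np.uint8);m[:,:260]=0;m[:,315:]=0;m[:90]=0;m[165:]=0
cs=cv2.findContours(m,0,cv2.CHAIN_APPROX_NONE)[0];c=max(cs,key=cv2.contourArea);r=cv2.boundingRect(c);print('rib',r,cv2.minAreaRect(c))
print(toz('wrist',(285,90),12,T),toz('wrist',(285,158),12,T))
E
```

```text
rib (279, 123, 14, 26) ((285.5, 135.5), (13.0, 25.0), 0.0)
[595.77165501 227.3727188   12.        ] [591.01452203 303.55004244  12.        ]
```

View pics/c2z.png

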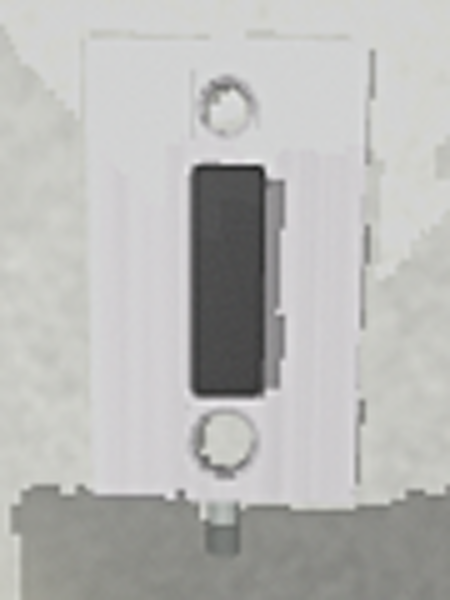

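```bash
python3 - <<'E'
from h import *
T=np.load('T_c2.npy')
S=toz('wrist',(285.4,91.2),12,T);L=toz('wrist',(284.8,158.2),12,T);r1=toz('wrist',(285.5,103),48,T);r2=toz('wrist',(285.5,149.2),48,T)
c=(S+L)/2;d=L-S;yaw=np.arctan2(-d[0],d[1]);print(c,np.linalg.norm(d),yaw,(r1+r2)/2,np.linalg.norm(r1-r2))
p=(c[:2]+((r1+r2)/2)[:2])/2
q=down(yaw+np.pi)
bot.move_gripper(45,30)
bot.move_ptp([*p,90],q)
bot.line_to([*p,14],120)
print(bot.read_state()['contact_force'])
bot.move_gripper(10,50)
s=bot.read_state();print(s['width'],s['tcp_pos'],s['contact_force'],s['t'])
bot.line_to([*p,140],100)
s=bot.read_state();print(s['width'],s['tcp_pos'],s['contact_force'],s['moment'],s['t']);snap('d1')
np.save('yaw.npy',yaw)
E
```

```text
[593.24080026 266.2049976   12.        ] 75.30352628735044 0.05314615619898555 [593.18130194 266.3403243   48.        ] 46.76798576335703
[-0.74233984  0.83371679  0.5651447 ]
15.423910834774922 [593.42858392 266.36395481  14.27460584] [-0.20379526 -0.98715405  2.21314579] 8.2
15.65924234756771 [592.79534705 266.02562939 139.10564338] [ 0.41947341  0.28555732 -2.60353091] [0.12438605 0.00708985 0.00738475] 9.6083
```

View pics/d1.png

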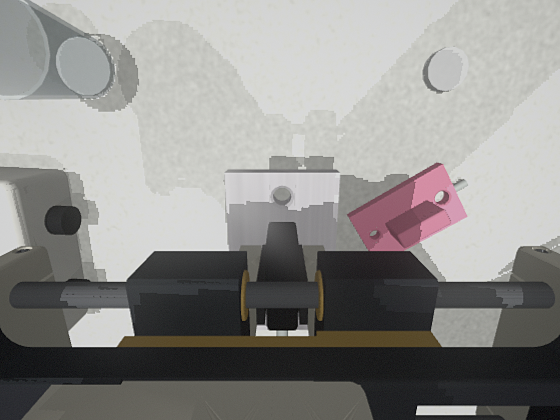

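```bash
python3 - <<'E'
from h import *
yh=0.2727; c=np.array([606.8,-266.4]); yd=np.array([-np.sin(yh),np.cos(yh)])
p=c+yd*125
q=down(yh+np.pi)
print(bot.solve_ik([*p,190],q))
bot.move_ptp([*p,190],q)
T,im=snap('e1');np.save('T_e1.npy',T);print(bot.read_state()['t'],T[:3,3])
cv2.imwrite('pics/e1z.png',cv2.resize(im[0:200,180:380],None,fx=3,fy=3,interpolation=cv2.INTER_CUBIC))
E
```

```text
[ 0.0807973   0.24880172 -0.2305997   0.         -1.09139491  0.1919027 ]
11.2417 [ 573.44669054 -145.27279648  189.82022918]
```

View pics/e1.png

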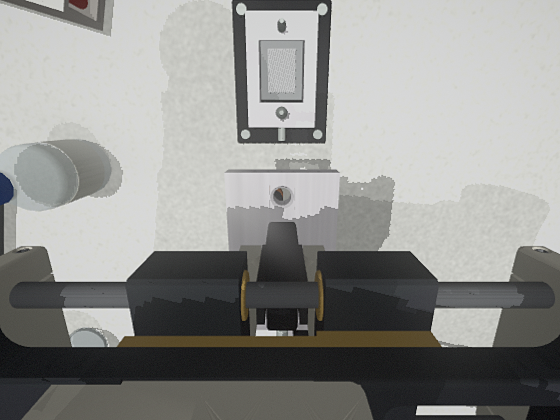

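View pics/e1z.png

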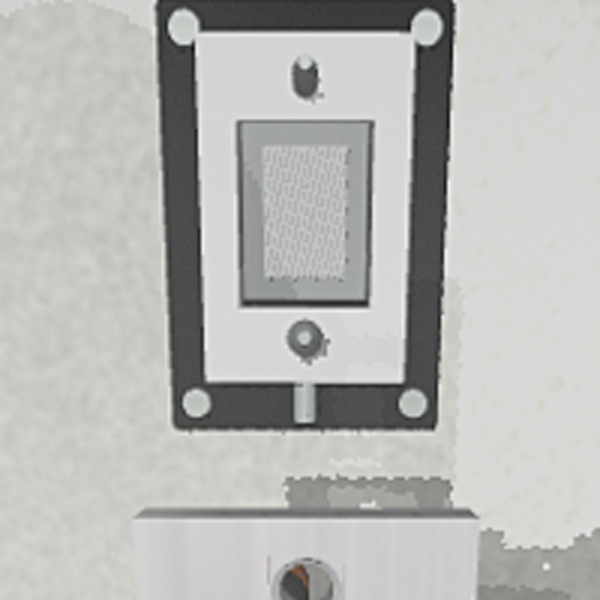

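```bash
python3 - <<'E'
from h import *
T=np.load('T_e1.npy');C=lambda u,v:(180+u/3,v/3)
k=toz('wrist',C(304,338),57,T);n=toz('wrist',C(305,62),57,T)
f=lambda a,b:np.arctan2(-(b-a)[0],(b-a)[1])
print('tips',k,n,np.linalg.norm(k-n),(k+n)/2,f(n,k))
cr=[toz('wrist',C(*u),35,T) for u in [(195,31),(415,31),(405,382),(206,382)]]
print('rim',np.mean(cr,0),f(cr[0],cr[3]),f(cr[1],cr[2]),np.linalg.norm(cr[0]-cr[3]),np.linalg.norm(cr[0]-cr[1]))
# lower edge midpoint of rim, top foot
c=cv2.imread('pics/e1.png')
cv2.imwrite('pics/e1h.png',cv2.resize(c[165:260,220:345],None,fx=6,fy=6,interpolation=cv2.INTER_CUBIC))
# top cam
h=lambda u,v:(380+u/6,180+v/6)
for u in [(200,210),(435,140),(490,315),(240,385)]: print(toz('top',h(*u),35).round(1))
cr=np.array([toz('top',h(*u),0) for u in [(113,198),(442,98),(520,328),(193,430)]]);print('foot',cr.mean(0))
yw=R.from_matrix(T[:3,:3]).as_matrix()[:,1];print('tool yaw',np.arctan2(yw[1],yw[0])+np.pi,T[:3,2])
E
```

```text
tips [ 596.32390243 -228.46172952   57.        ] [ 616.36575771 -301.54470187   57.        ] 75.78124312745062 [ 606.34483007 -265.00321569   57.        ] 0.26765417486180393
rim [ 606.22109626 -265.39520118   35.        ] 0.2712006697760852 0.2756999943004255 104.20923883194837 67.81097032966164
[ 626.8 -210.4   35. ]
[ 652.6 -304.3   35. ]
[ 583.8 -321.4   35. ]
[ 558.6 -222.3   35. ]
foot [ 607.17449055 -269.40301209    0.        ]
tool yaw 0.27324173435789945 [-6.33687154e-05  1.36867858e-04 -9.99999989e-01]
```

View pics/e1h.png

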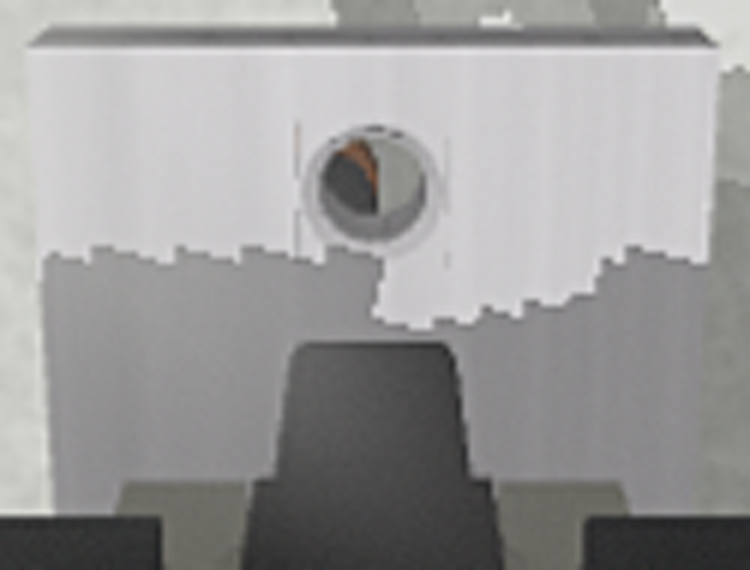

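```bash
python3 - <<'E'
from h import *
T=np.load('T_e1.npy');z=T[2,3]-2.2
Ti=np.linalg.inv(T)
for u in [(282,195.7),(225,172.5),(339.7,172.8)]:
    p=toz('wrist',u,z,T);print((Ti@np.r_[p,1])[:3])
E
```

```text
[39.03420387  0.95170977  2.19421112]
[ 52.24481912 -30.41150867   2.19148885]
[51.99695779 32.73107855  2.19304645]
```

```bash
python3 - <<'E'
from h import *
T=np.load('T_e1.npy');q=down(0.2715+np.pi)
Rm=R.from_quat(q).as_matrix()
h=np.array([606.3,-265.2,0]); p=h-Rm@np.array([0.5,1.05,0]); p=p[:2];print(p);np.save('p.npy',p)
bot.move_ptp([*p,130],q)
bot.line_to([*p,78],80)
T,im=snap('f1');np.save('T_f1.npy',T);s=bot.read_state();print(s['t'],s['tcp_pos'],s['contact_force'],s['width'])
cv2.imwrite('pics/f1h.png',cv2.resize(im[140:265,190:370],None,fx=4.4,fy=4.4,interpolation=cv2.INTER_CUBIC))
sc=bot.camera('scene')[:,:,::-1];cv2.imwrite('pics/f1s.png',cv2.resize(sc[190:270,90:220],None,fx=6,fy=6,interpolation=cv2.INTER_CUBIC))
E
```

```text
[ 607.1774498  -264.43672951]
12.7 [ 607.64106723 -264.59738576   78.50383703] [ 1.94908745e-01 -4.61796997e-04 -2.69211483e+00] 15.360211581233328
```

View pics/f1h.png

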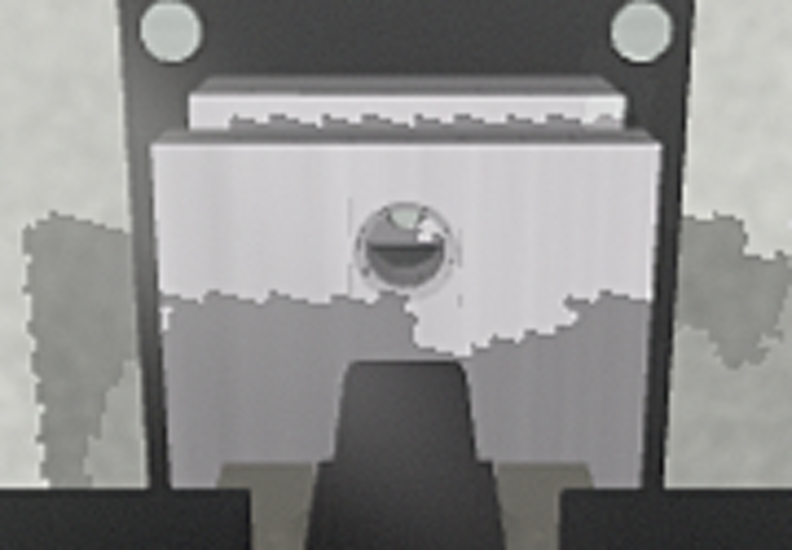

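View pics/f1s.png

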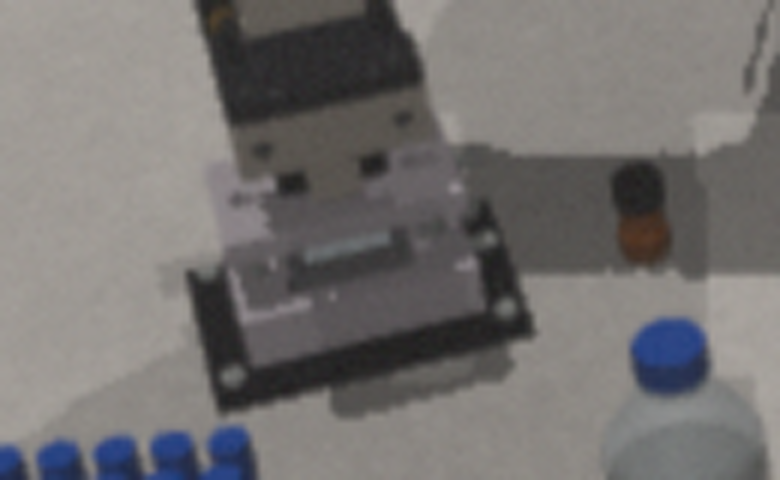

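```bash
python3 - <<'E'
from h import *
T=np.load('T_f1.npy');Ti=np.linalg.inv(T);z=T[2,3]-2.2
for l,u,zz in [('hole',(407,248),z),('tip',(404,213),57),('cL',(152,142),z),('cR',(660,143),z),('rL',(190,95),35),('rR',(627,95),35)]:
    print(l,(Ti@np.r_[toz('wrist',(190+u[0]/4.4,140+u[1]/4.4),zz,T),1])[:2].round(2))
E
```

```text
hole [38.64  1.23]
tip [38.86  0.84]
cL [ 52.37 -30.66]
cR [52.16 32.89]
rL [ 52.61 -32.43]
rR [52.53 35.53]
```

```bash
python3 - <<'E'
from h import *
p=np.load('p.npy')
f0=bot.read_state()['contact_force']
for z in [72,68,64,61,58,56,54,52,50,49,48]:
    bot.line_to([*p,z],40);s=bot.read_state();f=s['contact_force']-f0
    print(z,s['tcp_pos'].round(2),f.round(1),s['moment'].round(2),round(s['width'],2),s['t'])
    if f[2]>45 or np.hypot(*f[:2])>20: break
T,im=snap('g1');np.save('T_g1.npy',T)
sc=bot.camera('scene')[:,:,::-1];cv2.imwrite('pics/g1s.png',cv2.resize(sc[190:270,90:220],None,fx=6,fy=6,interpolation=cv2.INTER_CUBIC))
E
```

```text
72 [ 606.88 -264.41   71.7 ] [ 0.2 -0.3 -0.4] [ 0.05 -0.06 -0.03] 15.31 13.05
68 [ 606.93 -264.38   67.64] [-0.1  0.8  0.3] [ 0.07 -0.09  0.  ] 15.89 13.3
64 [ 606.93 -264.36   63.6 ] [ 0.2  0.1 -0.9] [ 0.03 -0.02  0.03] 15.58 13.55
61 [ 607.   -264.39   60.74] [-0.5 -0.1 -0.8] [ 0.1  -0.05  0.05] 15.67 13.8
58 [ 607.01 -264.4    57.76] [ 0.7 -0.6 -0.2] [0.03 0.   0.02] 15.66 14.05
56 [ 607.44 -264.55   56.59] [-1.1 -0.5  4.6] [ 0.37  0.48 -0.03] 15.45 14.3
54 [ 607.47 -264.56   54.47] [-1.3  0.   6. ] [ 0.33  0.54 -0.03] 15.93 14.55
52 [ 607.47 -264.54   52.53] [-2.1  1.   8.5] [0.52 0.7  0.01] 15.87 14.8
50 [ 607.51 -264.58   50.82] [-2.9 -0.  10.5] [ 0.62  0.97 -0.01] 16.0 15.05
49 [ 607.49 -264.57   49.98] [-1.8  1.8 11. ] [ 0.74  1.15 -0.06] 16.1 15.3
48 [ 607.46 -264.58   49.25] [-3.1  1.3 12.4] [ 0.85  1.35 -0.  ] 16.1 15.55
```

View pics/g1.png

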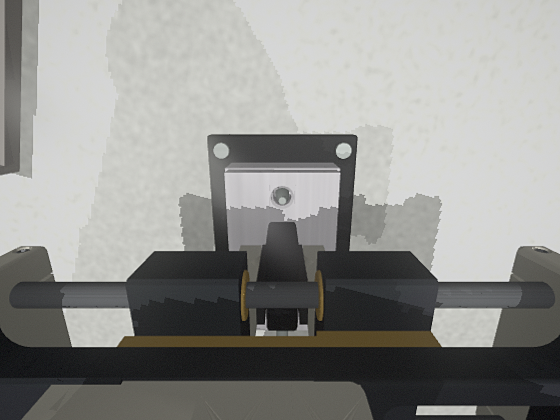

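View pics/g1s.png

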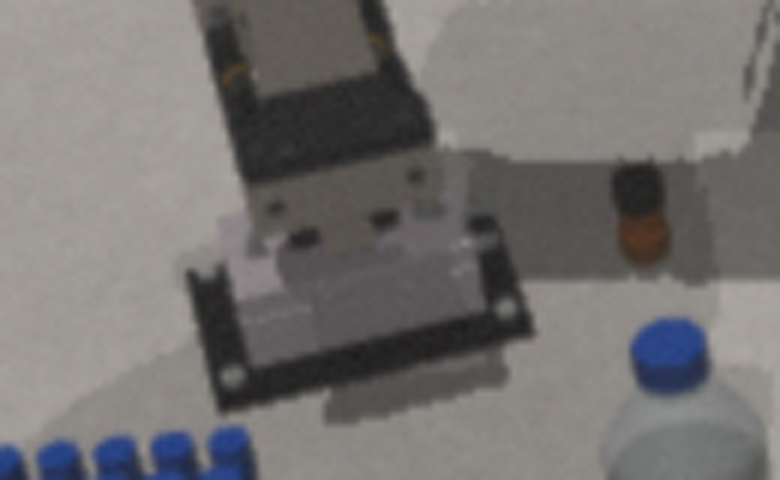

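The dowel tip shows through the small hole at (282,196), so the cover is on the dowels. The force follows the lifter's spring, and I'll press on until it hits the hard stop.

```bash
python3 - <<'E'
from h import *
p=np.load('p.npy')
bot.move_gripper(10,60)
for z in [47.5,47,46.5,46,45.5,45,44.5,44,43.5,43,42.5,42]:
    bot.line_to([*p,z],20);bot.pause(0.1);s=bot.read_state();f=s['contact_force']
    print(z,s['tcp_pos'].round(2),f.round(1),s['moment'].round(2),round(s['width'],2),s['t'])
    if f[2]>27: break
T,im=snap('g2');np.save('T_g2.npy',T)
cv2.imwrite('pics/g2h.png',cv2.resize(im[120:265,190:370],None,fx=4,fy=4,interpolation=cv2.INTER_CUBIC))
E
```

```text
47.5 [ 607.48 -264.58   49.23] [-4.7  2.8 13.9] [ 1.17  1.78 -0.01] 15.65 16.2167
47 [ 607.5  -264.58   49.26] [-6.1  3.7 17.9] [ 1.48  2.31 -0.02] 15.7 16.5667
46.5 [ 607.49 -264.58   49.22] [-7.1  4.8 21.9] [1.76 2.75 0.02] 15.95 16.9167
46 [ 607.52 -264.6    49.23] [-8.6  5.3 25.1] [ 2.09  3.21 -0.03] 15.47 17.2667
45.5 [ 607.5  -264.58   49.21] [-9.8  5.8 27.9] [ 2.36  3.69 -0.04] 15.95 17.6167
```

View pics/g2h.png

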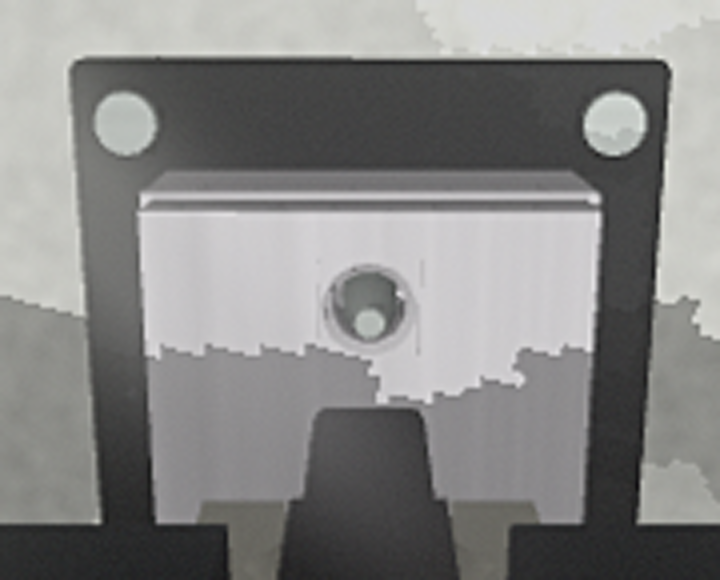

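The stop is hard at TCP z 49.2 mm, which matches the flush height, since the grip is 14.2 mm above the underside. I'll hold there, check the thick dowel's end in the scene view, then hand in.

```bash
python3 - <<'E'
from h import *
bot.pause(2.6);s=bot.read_state();print(s['t'],s['tcp_pos'].round(2),s['contact_force'].round(1),s['eef_rot'].round(4),s['width'])
for n in('scene','top'):
    im=bot.camera(n)[:,:,::-1];cv2.imwrite(f'pics/h_{n}.png',cv2.resize(im[190:270,90:220] if n=='scene' else im[120:320,240:500],None,fx=6 if n=='scene' else 3,fy=6 if n=='scene' else 3,interpolation=cv2.INTER_CUBIC))
T=np.load('T_g2.npy');Ti=np.linalg.inv(T)
for l,u,zz in [('hole',(369,309),47),('tip',(370,323),57),('cL',(139,210),47),('cR',(602,210),47),('rL',(140,196),35),('rR',(601,195),35)]:
    print(l,(Ti@np.r_[toz('wrist',(190+u[0]/4,120+u[1]/4),zz,T),1])[:2].round(2))
E
```

```text
20.2667 [ 607.47 -264.61   49.2 ] [-9.6  7.1 27.6] [ 0.7966 -0.6045  0.001  -0.    ] 15.790144276178127
hole [38.11  1.09]
tip [38.82  1.21]
cL [ 52.22 -30.58]
cR [52.15 33.17]
rL [ 52.21 -32.67]
rR [52.29 35.32]
```

View pics/h_scene.png

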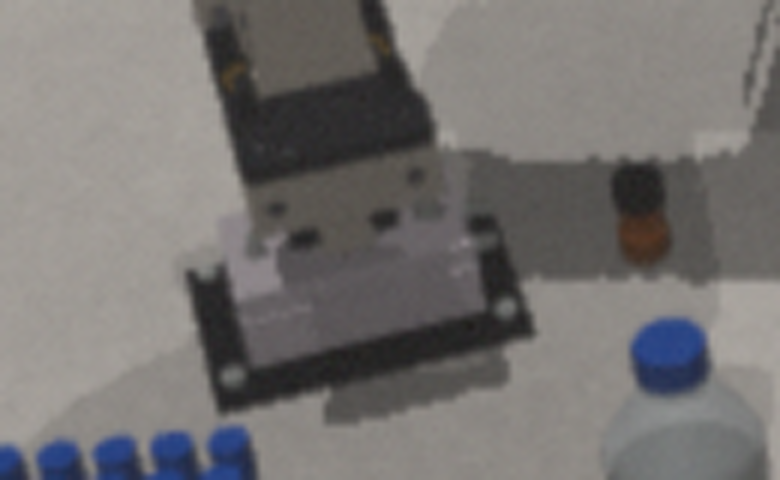

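View pics/h_top.png

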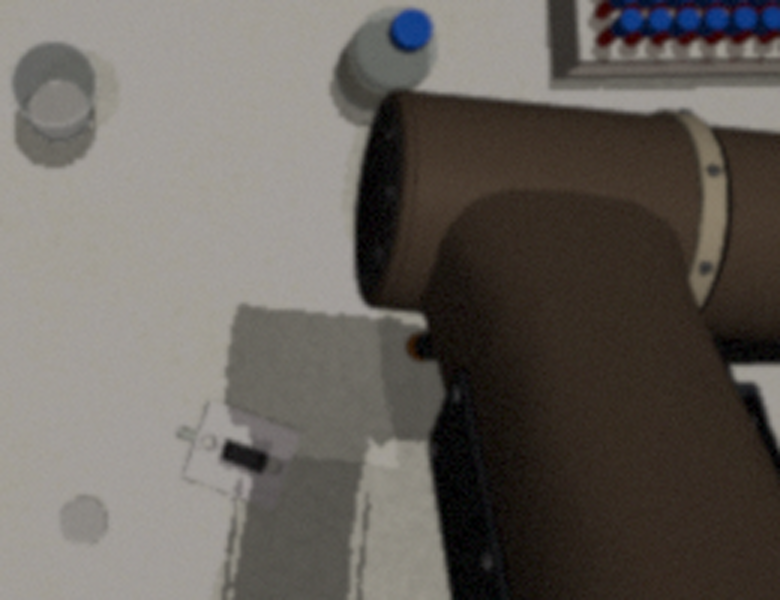

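```bash
python3 - <<'E'
from plant import bot
print(bot.close_job()); s=bot.read_state();print(s['t'],s['tcp_pos'],s['contact_force'],s['width'])
E
```

```text
the job is handed in; nothing more can be done
None
the job is handed in; nothing more can be done
```

I gripped the long silver cover by its rib and fitted it onto both dowels, thick dowel in the large hole. I pressed it down to a hard stop and handed the job in at about 20.4 s, still holding it shut. No verdict is reported, so what follows is from my own checks.

- **Flush:** the tool tip stopped at z = 49.2 mm, which puts the cover's underside at about 35.0 mm, the rim height. It stayed there while I raised the push from about 14 N to 28 N.
- **Hold:** it was held for more than 2.6 s at about 28 N, well above the lifter's 13 N.
- **Alignment:** at the thin dowel's end, the wrist camera put the hole, dowel tip, cover edge and rim edge within about 0.7 mm of each other. Tilt and turn were near zero.
- **Not seen directly:** the gripper hid the thick dowel's end, so I judged it flush from the stop height and the level tool. The lifter's position can't be read and is also inferred from the stop height.
- **Disagreements:** there was about 12 N of sideways force while pressing. The wrist camera also read about 1 mm off sideways; I corrected for that by measuring the cover and holder in the same view.
- **Bystanders:** the robot touched none of them that I noticed. In the last views the vial, beaker, reagent bottle, dish and short cover look unmoved. The spatula and the pink and yellow look-alikes were outside those crops.

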